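# Clamp a jar in the labelling cradle

## Task

Get the jar with the narrow neck ready for its label: raise the cradle's sprung clamp bar out of its slotted keeper, turn it aside and set it on its parking block, then lay the jar gently in the cradle's V rests, without dropping it, and push its base fully home against the end stop. Then bring the bar back over the jar and lower it by hand into the keeper until it bears on the neck, between shoulder and lid. Never let the bar snap down, do not ram or press hard on the glass, and leave the other things where they are.

Things in the scene. Friction and masses are not known exactly. Their poses are not given: they have to be found in the camera images.
- cradle: Fixed labelling cradle, a 285 x 185 x 12 mm board on the table. Origin: on the table under the middle of the end stop's inner face; x from the stop along the cradle, y left of that, z up. V rests at x = 14, 86 (54 mm body) and 135 mm (lid), each 14 mm long. They are height-adjustable and set differently each time: a jar's axis in them lies at y = 0, 55 to 79 mm above the table, found only by feel.
- keeper (a point): Middle of the top of the keeper, an upright fork of two aluminium cheeks that takes the bar's free end: cradle x = 116, y = -61 to -73 mm. Slot 16 mm wide in x, widening to about 26 mm at its flared top, 118 mm above the table.
- parking (a point): Middle of the flat top of the parking block, cradle x = 244, y = 56 mm, 122 mm above the table; 30 mm (x) by 58 mm (y).
- end_stop: The aluminium plate that forms the end stop, 50 mm wide (y), its inner face at x = 0 of the cradle, top 100 mm above the table. Its frame is the cradle's. The jar's flat base must rest against the inner face.
- bar_lift (a joint): Height of the sprung clamp bar in m, 0 = right down (underside 58 mm above the table), 0.082 = top end. Spring and weight pull it down with 6 N at 0 to 11 N at the top, damper 1 N at 50 mm/s; let go, it drops. Above 0.061 it clears the keeper sideways; on the parking block it reads 0.064, on the jar's neck 0.012 to 0.036 by the rests' height (8 mm more if wrongly on the lid).
- bar_swing (a joint): Turn of the clamp bar about its upright spindle in rad: 0 = across the cradle (free end pointing to cradle -y, in the keeper), growing counter-clockwise from above, so that the free end goes towards cradle +x; end at 1.6. It is over the parking block from about 1.2 to 1.6 (block centre 1.4). Turns freely, with slight friction.
- clamp_bar: The steel clamp bar, 150 mm long from the spindle to its free end, 10 mm wide, 12 mm thick. Origin: on the spindle axis at mid thickness; the bar runs along its own -y; z up.
- bar_knob (a point): Middle of the upright black round knob on top of the bar, 22 mm in diameter and 36 mm high, 112 mm from the spindle axis. This point is 20 mm above the bar's top face (16 mm below the knob's top). The knob is grasped from above and turns with the bar.
- pivot (a point): Point on the spindle axis, 64 mm above the table (fixed; the bar's mid thickness when right down).
- jar: Glass jar with a narrow neck, 144 mm long, 0.2 to 0.4 kg, lying in a fixed V rest like the cradle's (Vs 9 to 19 and 81 to 91 mm from its base), neck roughly to the robot's right. Origin: centre of its flat base; x along its axis to the lid (y, z any way round). Body 54 mm diameter to x = 100, shoulder to 107, neck 30 mm diameter to 126, lid 46 mm diameter to 144 mm.
- jar_neck (a point): Point on the axis of that jar at the middle of its neck, 116.5 mm from the base; the bar, in place, crosses here.
- plain_jar: Bystander: straight jar without a neck, 54 mm diameter, 112 mm long, lying in the other V rest. Origin: centre of its base, x along its axis.
- label_roll: Bystander: paper roll, 72 mm diameter, 30 mm high.
- loose_lid: Bystander: brass lid, 68 mm diameter, 13 mm high.
- squat_jar: Bystander: squat standing jar, 76 mm diameter, 66 mm high, origin under it.
- tall_jar: Bystander: standing jar, 68 mm diameter, 135 mm high, origin under it.
- low_jar: Bystander: standing jar, 74 mm diameter, 85 mm high, origin under it.
- brush: Bystander: brush lying on the table.
- bowl: Bystander: white bowl, 120 mm diameter, 50 mm high.

How it is judged (in metres and radians):
On the way, in this order (a step that is already met when the one before it is completed fails the run):
1. the bar is raised out of its keeper, turned aside, set on its parking block and let go (value of joint bar_swing above 1.15 rad and value of joint bar_lift between 0.06 and 0.068 m and contact force between the fingers and clamp_bar below 0.1 N), for 0.2 s.
2. with the bar still parked, the jar lies in the V rests with its base against the end stop (gap under 2.2 mm), let go (x of jar in the frame of cradle between -0.003 and 0.0022 m and y of jar in the frame of cradle between -0.004 and 0.004 m and z of jar in the frame of cradle between 0.05 and 0.083 m and angle between the x axis of jar and the x axis of cradle, either way round below 0.05 rad and value of joint bar_swing above 1.1 rad and contact force between the fingers and jar below 0.1 N), for 0.2 s.
At the end, for the whole second after the job is handed in: The jar lies in the V rests (axis within 4 mm and 0.05 rad of the cradle's), base within 2.2 mm of the stop; the bar is in its keeper (within 0.05 rad of 0) and bears on the neck with over 2 N (neck axis 17 to 25 mm below the bar's mid thickness); all at rest and let go (x of jar in the frame of cradle between -0.003 and 0.0022 m and y of jar in the frame of cradle between -0.004 and 0.004 m and z of jar in the frame of cradle between 0.05 and 0.083 m and angle between the x axis of jar and the x axis of cradle, either way round below 0.05 rad and value of joint bar_swing between -0.05 and 0.05 rad and z of jar_neck in the frame of clamp_bar between -0.025 and -0.017 m and contact force between clamp_bar and jar above 2 N and linear speed of jar below 0.01 m/s); the robot touches nothing.
It fails at once if the bar snaps down (falls faster than 0.25 m/s) (velocity of joint bar_lift below -0.25 m/s).
It fails at once if the glass is rammed or pressed hard: against the end stop or by the bar over 25 N, against the cradle in all over 35 N (contact force between jar and end_stop above 25 N or contact force between jar and clamp_bar above 25 N or contact force between jar and cradle above 35 N).
It fails at once if the jar is dropped or knocked (moves faster than 0.2 m/s while not held, as from 2 mm up) (contact force between the fingers and jar below 0.1 N and linear speed of jar above 0.2 m/s).
It fails at once if a bystander is moved (over 30 mm) (distance of any of plain_jar, label_roll, loose_lid, squat_jar, tall_jar, low_jar, brush, bowl from where it was at the start of the episode above 0.03 m).
It also fails if it takes over 72 s, if anything falls off the work surface, if the arm or the gripper's body presses on something with over 40 N, if the wrist force passes 120 N, or if a joint passes its speed limit or range.

## Robot

A 7-joint arm with a two-finger parallel gripper is mounted at the origin on the work surface. World frame = base frame: x ahead of the robot, y to its left, z up, the work surface at z = 0. Lengths are in mm, angles in rad, forces in N, time in s.
With the tool pointing down it reaches from about 425 to 875 mm from the base axis. Payload 9.9 kg.
Tool frame: the origin (TCP) lies at the very end of the fingers, on their centre line; the grasp point (between the pads) lies 19 mm behind it; z points along the fingers, y is the line along which they close (so a half turn about z gives the same grasp; the last joint's range is limited). The gripper opens to 85 mm and grips with 20 to 120 N. Pads are 22 mm wide; open, the fingers measure 114 mm over their backs; the gripper's body (76 mm by 85 mm) begins 54 mm behind the grasp point. The pads swing forward as they close: fully open they stand 13 mm farther back than shut.
Start: joints at [-1.301, 0.576, 0.025, 1.437, -0.015, 1.129, -0.057], TCP at [233.857, 633.198, 231.289] pointing down, gripper open.
Joint ranges: [-2.76, 2.76], [-0.34, 2.15], [-1.52, 1.57], [0.19, 2.46], [-1.09, 4.23], [0.17, 1.99], [-2.82, 2.82]. Speed limits (rad/s): [2.22, 2.22, 3.01, 3.01, 3.14, 3.14, 3.14].

## Interface

Orientations are given as a unit quaternion [w, x, y, z].
In Python, from rig import env gives the robot as it stands. The module is installed in compiled form; this text tells all that it offers.
- The arm moves only by the shell command python3 -m pendant 'ROWS' [FORCE]. ROWS is JSON, a list of rows, each a list of 3 entries, a list of its own where there are three numbers: the shift along the tool's x, y, z in units of 20 cm (1.0 is 20 cm), then the turn, a rotation vector about the tool's x, y, z in units of 45 degrees (1.0 is 45 degrees), then the finger opening in mm, from 0 to 85.4. In form: [[[dx, dy, dz], [wx, wy, wz], gripper], ...]. A call has 1 to 8 rows; each row is the pose to reach, as a shift and turn from the pose commanded when the call began, along the tool's axes at that moment; what a row does not reach only later rows make up. A row lasts 1/10 s, in which the tool goes at most 50 mm and 8.59 degrees, less where a joint would pass 70% of its speed; a pose out of reach is approached as far as the arm can. A call with a number of a shift or a turn outside -1 to 1 is refused whole. A call with a gripper value outside its range is refused whole. The fingers move at their own pace and stop on an object; FORCE is the grip in N (left out, the last holds). Time passes only in rows, so rows that repeat a pose let the fingers close. It gives the time, the measured TCP pose, the force, the opening and the grip force at its end, in the units of the state.
- env.get_state(): the state, without advancing time (a new reading comes with each control period).
- env.grab_frame(name): name is "scene" or "top"; returns a dict with "image" (480x640x3 uint8, red, green, blue), "range_z" (480x640 float32, mm along the optical axis (not along the pixel's ray), 0 where there is no reading), "fx", "fy", "cx", "cy" (pixels), "rvec" (rotation vector, rad) and "tvec" (3), from world to camera coordinates, as OpenCV has them. Camera axes: x right, y down, z forward; pixel columns grow to the right and rows downward; lengths in mm; the calibration is good to about 2 mm. A picture is of the moment at which its call begins.
- env.hand_in(): hands the job in; it is judged then, once.
The state is a dict: "time_s": time; "joint_pos": joint angles; "joint_velocities": joint speeds; "joint_torque": joint torques, N m; "tool_pos": TCP position; "tool_rot": TCP orientation; "ft_force": force on the tool from outside, world axes, zero at the start; "ft_torque": the same for the moment, N m; "width": finger opening in mm; "grip_force": force on a finger pad.
Only numpy, scipy, OpenCV 4.12 (cv2) and the standard library are available. Lean on these libraries where they do the work, as an engineer would, in place of code of your own. Each camera call takes 0.05 s, during which the arm holds its last target. There are 200 camera calls.

## Working session

There is one attempt and no reset: what is moved stays moved. The work goes in short steps, Python scripts to look and compute and a shell command to move; the robot and the scene stay as the last step left them, time stands still between calls to the robot, and variables do not carry over. Pictures are saved under pics/ and viewed, at most 10 in all, crops included, and the job is handed in when it is done.

```bash
mkdir -p pics; cat > h.py <<'E'
import numpy as np, cv2
from rig import env
def grab(n,save=None):
    f=env.grab_frame(n)
    if save: cv2.imwrite('pics/'+save,f['image'][:,:,::-1])
    np.savez('%s.npz'%n,**f)
    return f
def load(n): return dict(np.load('%s.npz'%n))
def cloud(f):
    R=cv2.Rodrigues(f['rvec'])[0];z=f['range_z'].astype(float)
    v,u=np.mgrid[0:480,0:640]
    P=np.stack([(u-f['cx'])/f['fx']*z,(v-f['cy'])/f['fy']*z,z],-1)
    W=(P-f['tvec'].reshape(3))@R
    W[z==0]=np.nan
    return W
E
python3 - <<'E'
from h import *
s=env.get_state();print({k:np.round(v,3).tolist() for k,v in s.items()})
for n in('scene','top'):
    f=grab(n,n+'1.png');R=cv2.Rodrigues(f['rvec'])[0];print(n,-R.T@f['tvec'].reshape(3),R[2])
E
```

```text
{'time_s': 0.0, 'joint_pos': [-1.301, 0.577, 0.025, 1.438, -0.015, 1.129, -0.056], 'joint_velocities': [-0.001, 0.001, -0.001, -0.001, -0.001, -0.0, 0.002], 'joint_torque': [-0.0, -76.574, 2.25, -28.597, 0.015, 0.013, -0.0], 'tool_pos': [233.677, 632.754, 230.439], 'tool_rot': [-0.0, 0.176, 0.984, -0.001], 'ft_force': [-0.098, 0.017, 0.433], 'ft_torque': [0.01, -0.027, -0.014], 'grip_force': 0.0, 'width': 84.981}
scene [1252.51992077 -339.30810384  813.45017067] [-0.69203288  0.30759821 -0.65304964]
top [ 300.67980278   12.17815387 1835.13837347] [ 0.12210184  0.00538633 -0.99250296]
```

View pics/scene1.png

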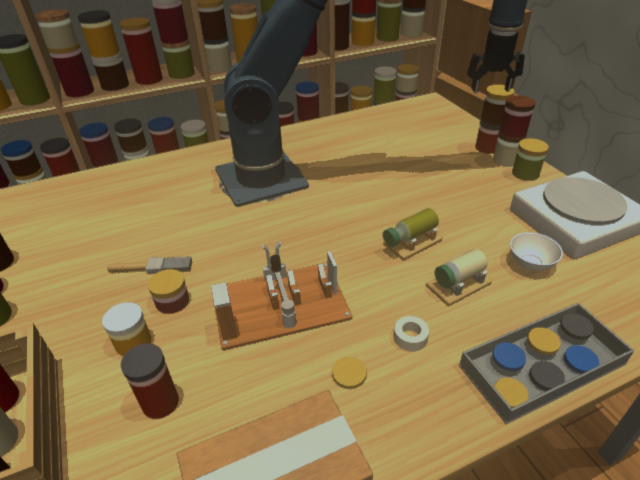

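View pics/top1.png

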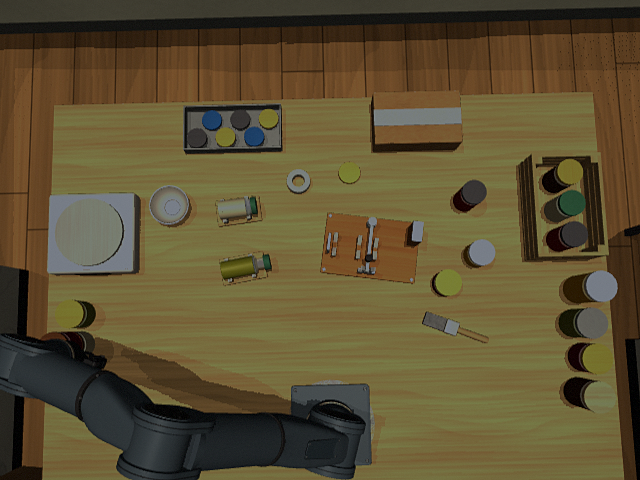

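```bash
python3 - <<'E'
from h import *
f=load('top');W=cloud(f);im=f['image']
hsv=cv2.cvtColor(im,cv2.COLOR_RGB2HSV)
# crops
a=cv2.resize(im[195:295,310:430],None,fx=4,fy=4,interpolation=cv2.INTER_CUBIC)
b=cv2.resize(im[185:285,205:285],None,fx=4,fy=4,interpolation=cv2.INTER_CUBIC)
cv2.imwrite('pics/c1.png',np.clip(np.hstack([a,b]).astype(float)*1.6,0,255).astype(np.uint8)[:,:,::-1])
def region(u0,u1,v0,v1,zl,zh):
    m=np.zeros((480,640),bool);m[v0:v1,u0:u1]=1
    return m&(W[...,2]>zl)&(W[...,2]<zh)
print('table z',np.nanmedian(W[300:310,250:300,2]))
m=region(310,430,200,295,6,20)&(hsv[...,1]>100)&(hsv[...,0]<15)
r=cv2.minAreaRect(W[m][:,:2].astype(np.float32));print('board',r,m.sum())
m2=region(310,430,200,295,45,200)
n,l,st,c=cv2.connectedComponentsWithStats(m2.astype(np.uint8))
for i in range(1,n):
    if st[i,4]>5:
        p=W[l==i];print('obj',c[i].round(),st[i,4],p.min(0).round(),p.max(0).round(),np.median(p,0).round())
for box in((205,285,185,235),(205,285,240,295)):
    m=region(*box,45,200);p=W[m];r=cv2.minAreaRect(p[:,:2].astype(np.float32));print('jar',m.sum(),r,np.percentile(p[:,2],[50,90,98]))
E
```

```text
table z -1.232391436557585
board ((519.3843994140625, -131.27206420898438), (284.5661315917969, 182.29469299316406), 81.79943084716797) 1581
obj [369. 249.] 362 [ 439. -148.   45.] [603. -90. 127.] [ 491. -125.   70.]
obj [415. 232.] 311 [ 521. -276.   45.] [ 584. -239.  130.] [ 548. -254.  118.]
obj [329. 242.] 53 [507. -10.  45.] [557.  -0. 108.] [528.  -6.  98.]
obj [336. 234.] 22 [548. -34.  45.] [564. -22.  62.] [557. -27.  52.]
obj [360. 238.] 26 [ 529. -105.   45.] [552. -93.  59.] [544. -99.  53.]
obj [376. 240.] 25 [ 527. -152.   47.] [ 544. -140.   62.] [ 536. -146.   56.]
obj [333. 252.] 19 [497. -24.  46.] [513. -15.  63.] [503. -18.  54.]
obj [357. 255.] 22 [487. -98.  45.] [506. -85.  62.] [493. -89.  54.]
jar 696 ((644.1032104492188, 264.2203674316406), (66.73387908935547, 113.33744049072266), 6.432102680206299) [75.22114087 82.72035792 87.27809722]
jar 849 ((468.8144836425781, 240.47486877441406), (70.90682220458984, 144.79844665527344), 9.754761695861816) [74.66106561 82.90596492 87.59580817]
```

View pics/c1.png

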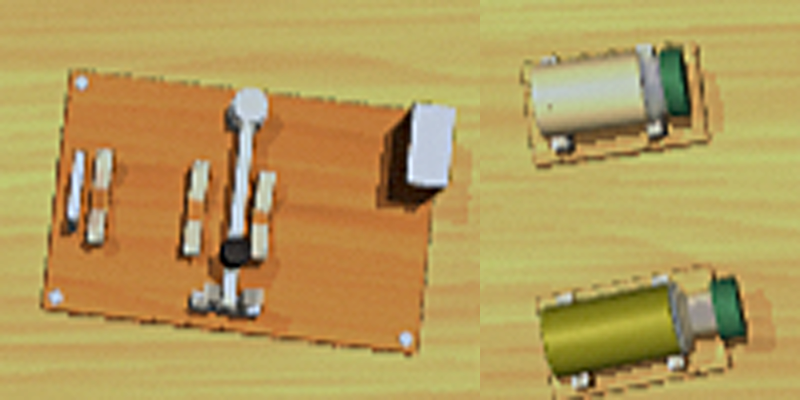

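```bash
cat >> h.py <<'E'
def cast(f,uv,z):
    R=cv2.Rodrigues(f['rvec'])[0];C=-R.T@f['tvec'].reshape(3)
    uv=np.atleast_2d(uv).astype(float)
    d=np.c_[(uv[:,0]-f['cx'])/f['fx'],(uv[:,1]-f['cy'])/f['fy'],np.ones(len(uv))]@R
    return C+d*((z-C[2])/d[:,2])[:,None]
E
python3 - <<'E'
from h import *
for n in('top','scene'):
    f=load(n);W=cloud(f);h=cv2.cvtColor(f['image'],cv2.COLOR_RGB2HSV)
    inb=lambda x0,x1,y0,y1:(W[...,0]>x0)&(W[...,0]<x1)&(W[...,1]>y0)&(W[...,1]<y1)
    Z=W[...,2]
    near=inb(400,640,-300,30)
    m=(near&(h[...,0]<14)&(h[...,1]>130)&(Z<25)).astype(np.uint8)
    m=cv2.morphologyEx(m,cv2.MORPH_CLOSE,np.ones((3,3)))
    c=max(cv2.findContours(m,0,1)[0],key=cv2.contourArea)
    r=cv2.minAreaRect(cast(f,c[:,0],12)[:,:2].astype(np.float32));print(n,'board',r)
    for nm,mm in(('park',inb(500,600,-285,-230)&(Z>116)&(Z<132)),('stop',inb(490,575,-20,15)&(Z>93)&(Z<108)),
        ('knob',inb(420,520,-170,-90)&(h[...,2]<60)&(Z>85)&(Z<120)),('spindle',inb(560,625,-170,-90)&(Z>100)),('keeper',inb(425,475,-170,-80)&(Z>108)&(Z<130))):
        p=W[mm]; 
        if len(p)>3: print(nm,len(p),p.mean(0).round(1),p.min(0).round(),p.max(0).round(),[np.round(q,1) for q in cv2.minAreaRect(p[:,:2].astype(np.float32))])
    j=inb(400,540,150,330)
    g=j&(h[...,0]>60)&(h[...,0]<90)&(h[...,1]>100)&(Z>45)
    o=j&(h[...,0]>22)&(h[...,0]<35)&(h[...,1]>150)&(Z>50)
    for nm,mm in(('lid',g),('body',o)):
        p=W[mm];print(nm,len(p),p.mean(0).round(1),p.min(0).round(),p.max(0).round(),[np.round(q,1) for q in cv2.minAreaRect(p[:,:2].astype(np.float32))])
    b=o&(Z>75);p=W[b|(g&(Z>70))][:,:2].astype(np.float32);print('ridge',cv2.fitLine(p,cv2.DIST_HUBER,0,.01,.01).ravel(),np.nanmax(W[b][:,2]))
E
```

```text
top board ((517.5802001953125, -203.31527709960938), (137.0987091064453, 133.52365112304688), 82.42903900146484)
park 189 [ 551.9 -258.2  121. ] [ 522. -276.  116.] [ 580. -239.  130.] [array([ 552.3, -258.3]), array([31. , 57.9]), np.float64(81.9)]
stop 42 [529.3  -4.9  99.3] [507. -10.  93.] [557.  -0. 107.] [array([531.9,  -5.3]), array([ 7.6, 50.5]), np.float64(82.3)]
knob 49 [ 476.9 -118.7  102.2] [ 442. -128.   86.] [ 490. -102.  114.] [array([ 466.4, -115.9]), array([21.2, 48.2]), np.float64(81.2)]
keeper 34 [ 451.3 -115.1  115. ] [ 442. -135.  109.] [474. -95. 127.] [array([ 458.8, -115.9]), array([40.3, 30.9]), np.float64(85.1)]
lid 87 [477.3 177.7  73.2] [457. 167.  53.] [499. 188.  87.] [array([478.7, 177.6]), array([40.8, 17.3]), np.float64(8.8)]
body 559 [462.7 264.3  75.6] [433. 169.  51.] [494. 315.  94.] [array([468.7, 240.8]), array([ 51.3, 143.9]), np.float64(10.2)]
ridge [ 1.6546096e-01 -9.8621637e-01  4.6763297e+02  2.5027509e+02] 93.77586146719918
scene board ((562.024169921875, -144.994384765625), (0.0, 0.0), 0.0)
park 342 [ 554.4 -261.7  120.1] [ 520. -280.  116.] [ 585. -243.  124.] [array([ 552.6, -261.5]), array([29.7, 60.9]), np.float64(81.9)]
stop 68 [534.1  -9.2  97.6] [509. -17.  94.] [558.  -2. 102.] [array([533.8,  -8.5]), array([ 9.2, 50.2]), np.float64(81.7)]
knob 46 [ 490.  -124.4   93.7] [ 484. -131.   85.] [ 494. -116.  104.] [array([ 489.8, -124.3]), array([15.7,  6.1]), np.float64(65.6)]
keeper 41 [ 449.8 -116.4  113.2] [ 440. -138.  108.] [459. -97. 119.] [array([ 449.9, -117.6]), array([41.6, 16.3]), np.float64(82.6)]<stdin>:19: RuntimeWarning: Mean of empty slice.
  ret = um.true_divide(
Traceback (most recent call last):
ValueError: zero-size array to reduction operation minimum which has no identity
```

```bash
cat >> h.py <<'E'
from scipy.spatial.transform import Rotation as Rn
O=np.array([531.8,-10.8]);EX=np.array([-.141,-.990]);EY=np.array([.990,-.141])
def cw(x,y): return O+x*EX+y*EY
def yaw(R): return np.degrees(np.arctan2(R[1,1],R[0,1]))  # direction of tool y
def pose():
    s=env.get_state();q=s['tool_rot'];return np.array(s['tool_pos']),Rn.from_quat([q[1],q[2],q[3],q[0]]).as_matrix(),s
def plan(wps,level=True):
    """wps: x,y,z,yaw of tool y; prints shift/turn per call"""
    p,R,s=pose()
    for x,y,z,a in wps:
        a=np.radians(a);ty=np.array([np.cos(a),np.sin(a),0]);tz=np.array([0,0,-1.]);T=np.c_[np.cross(ty,tz),ty,tz]
        d=R.T@(np.array([x,y,z])-p)/200;w=Rn.from_matrix(R.T@T).as_rotvec()/np.radians(45)
        print('shift',d.round(4).tolist(),'turn',w.round(4).tolist());p,R=np.array([x,y,z]),T
E
python3 - <<'E'
from h import *
p,R,s=pose();print(yaw(R))
k=cw(116,-34);print(k)
plan([(330,460,230,28),(420,280,230,-14),(480,80,200,-56),(*k,150,-98.1)])
E
```

```text
69.73554345683144
[ 481.784 -120.846]
shift [-0.7511, -0.644, 0.0037] turn [-0.0017, 0.0007, 0.9275]
shift [-1.0059, -0.0252, 0.0] turn [0.0, 0.0, 0.9333]
shift [-0.8977, 0.533, 0.15] turn [0.0, 0.0, 0.9333]
shift [-0.5542, 0.8375, 0.25] turn [0.0, 0.0, 0.9356]
```

```bash
python3 -m pendant '[[[-0.2,-0.17,0],[0,0,0.19],60],[[-0.4,-0.34,0],[0,0,0.38],60],[[-0.6,-0.5,0],[0,0,0.6],60],[[-0.75,-0.644,0.004],[0,0,0.8],60],[[-0.75,-0.644,0.004],[0,0,0.928],60],[[-0.75,-0.644,0.004],[0,0,0.928],60]]' 60
python3 -m pendant '[[[-0.2,0,0],[0,0,0.19],60],[[-0.4,-0.01,0],[0,0,0.38],60],[[-0.6,-0.02,0],[0,0,0.57],60],[[-0.8,-0.02,0],[0,0,0.76],60],[[-1.0,-0.025,0],[0,0,0.933],60],[[-1.0,-0.025,0],[0,0,0.933],60]]'; python3 -c "
from h import *
k=cw(116,-34);plan([(480,80,200,-56),(*k,150,-98.1)])"
```

```text
time_s: 0.7
tool_pos: [330.6, 459.3, 230.6]
tool_rot: [0.0, 0.517, 0.856, -0.0]
ft_force: [-0.8, 1.1, -0.5]
width: 59.9
grip_force: 0.0
time_s: 1.3
tool_pos: [421.4, 277.4, 230.7]
tool_rot: [0.001, 0.79, 0.613, -0.0]
ft_force: [0.2, 0.6, 0.3]
width: 60.0
grip_force: 0.0
shift [-0.8838, 0.528, 0.1556] turn [0.0027, 0.0011, 0.9262]
shift [-0.5542, 0.8375, 0.25] turn [0.0, 0.0, 0.9356]
```

```bash
python3 -m pendant '[[[-0.18,0.1,0.03],[0,0,0.19],60],[[-0.36,0.2,0.06],[0,0,0.38],60],[[-0.54,0.31,0.1],[0,0,0.57],60],[[-0.72,0.42,0.12],[0,0,0.76],60],[[-0.89,0.53,0.155],[0,0,0.93],60],[[-0.89,0.53,0.155],[0,0,0.93],60]]'
python3 -m pendant '[[[-0.11,0.17,0.05],[0,0,0.19],60],[[-0.22,0.34,0.1],[0,0,0.38],60],[[-0.33,0.5,0.15],[0,0,0.57],60],[[-0.44,0.67,0.2],[0,0,0.76],60],[[-0.554,0.837,0.25],[0,0,0.936],60],[[-0.554,0.837,0.25],[0,0,0.936],60],[[-0.554,0.837,0.25],[0,0,0.936],60],[[-0.554,0.837,0.25],[0,0,0.936],60]]'; python3 -c "
from h import *
print(env.get_state()['joint_pos'])
f=grab('scene');a=f['image'][200:360,190:370];cv2.imwrite('pics/k.png',cv2.resize(a,None,fx=4,fy=3.7,interpolation=cv2.INTER_CUBIC)[:,:,::-1])
k=cw(116,-34);plan([(*k,78,-98.1)])"
```

```text
time_s: 1.9
tool_pos: [480.2, 79.2, 199.0]
tool_rot: [0.001, 0.957, 0.291, -0.0]
ft_force: [-0.5, 0.2, 0.6]
width: 59.7
grip_force: 0.0
time_s: 2.7
tool_pos: [481.9, -115.6, 149.2]
tool_rot: [-0.001, 0.998, -0.067, -0.0]
ft_force: [0.8, 1.1, 1.2]
width: 60.0
grip_force: 0.0
[-0.38220627  0.53278306  0.79176676  2.02592867 -0.53065641  0.79763698
 -0.97948783]
shift [0.0032, 0.0268, 0.3569] turn [-0.0013, 0.0004, 0.0101]
```

View pics/k.png

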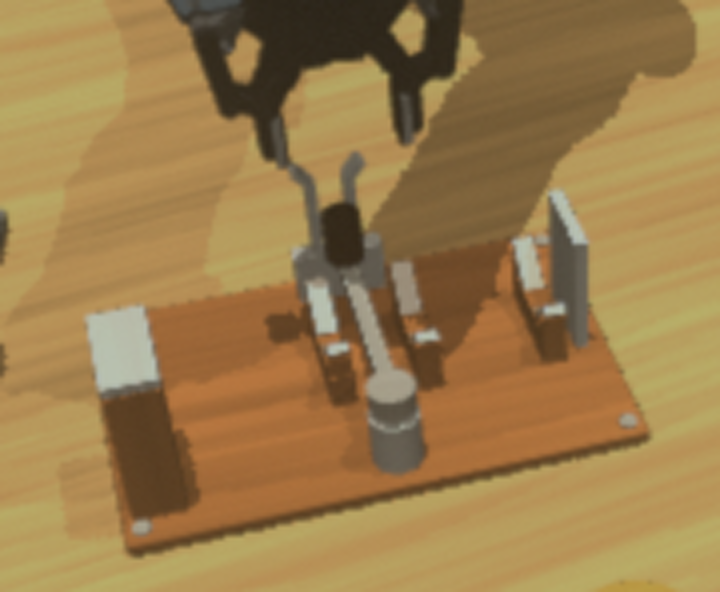

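```bash
python3 -m pendant '[[[0,0,0.08],[0,0,0],60],[[0,0,0.15],[0,0,0],60],[[0,0,0.2],[0,0,0],60],[[0,0,0.2],[0,0,0],60]]'; python3 -c "
from h import *
k=cw(116,-34);plan([(*k,78,-98.1)])"
```

```text
time_s: 3.15
tool_pos: [481.0, -116.3, 108.7]
tool_rot: [-0.0, 0.998, -0.068, -0.001]
ft_force: [-0.2, 0.3, -0.2]
width: 60.1
grip_force: 0.0
shift [0.0073, 0.022, 0.1533] turn [-0.0007, 0.0021, 0.006]
```

```bash
python3 -m pendant '[[[0.005,0.022,0.04],[0,0,0],60],[[0.005,0.022,0.09],[0,0,0],60],[[0.005,0.022,0.14],[0,0,0],60],[[0.005,0.022,0.15],[0,0,0],60],[[0.005,0.022,0.15],[0,0,0],60]]' 60 && python3 -m pendant '[[[0,0,0],[0,0,0],30],[[0,0,0],[0,0,0],15],[[0,0,0],[0,0,0],15],[[0,0,0],[0,0,0],15],[[0,0,0],[0,0,0],15],[[0,0,0],[0,0,0],15],[[0,0,0],[0,0,0],15]]' 60;python3 -c "
from h import *
k=cw(116,-34);plan([(*k,78,-98.1)])"
```

```text
time_s: 3.65
tool_pos: [481.3, -122.2, 79.0]
tool_rot: [-0.0, 0.998, -0.07, -0.001]
ft_force: [0.1, -1.3, -0.3]
width: 59.9
grip_force: 0.0
time_s: 4.35
tool_pos: [481.7, -122.2, 79.6]
tool_rot: [0.0, 0.998, -0.07, 0.0]
ft_force: [-0.7, -0.2, 3.5]
width: 20.4
grip_force: 58.6
shift [-0.0006, -0.0067, 0.0079] turn [-0.0, -0.0002, 0.0026]
```

```bash
python3 -m pendant '[[[0,0,-0.03],[0,0,0],15],[[0,0,-0.08],[0,0,0],15],[[0,0,-0.14],[0,0,0],15],[[0,0,-0.2],[0,0,0],15],[[0,0,-0.26],[0,0,0],15],[[0,0,-0.32],[0,0,0],15],[[0,0,-0.36],[0,0,0],15],[[0,0,-0.36],[0,0,0],15]]' 80;python3 - <<'E'
from h import *
p,R,s=pose();print(p,yaw(R),s['ft_force'],s['width'])
S=cw(116,78);r=p[:2]-S;print(S,np.hypot(*r))
# swing rows: rotate about spindle by t each step, in tool frame of the call start
for tot,n in((40,8),(80,8)):pass
def rows(R,p,angs):
    for a in angs:
        Q=Rn.from_euler('z',a,degrees=True).as_matrix()
        v=p-np.array([*S,p[2]]);d=R.T@(Q@v-v)/200
        print(a,d.round(4).tolist(),'wz',round(-a/45,3))
rows(R,p,[5,10,15,20,25,30,35,40])
E
```

```text
time_s: 5.15
tool_pos: [482.2, -122.1, 152.1]
tool_rot: [0.0, 0.998, -0.069, 0.001]
ft_force: [4.9, -1.4, -9.4]
width: 19.6
grip_force: 78.4
[ 482.17525448 -122.11654966  152.14974258] -97.96192384533643 [ 4.92549946 -1.35712053 -9.3536495 ] 19.612922502790493
[ 592.664 -136.638] 111.43893129213292
5 [0.0025, 0.0485, 0.0] wz -0.111
10 [0.0093, 0.0967, 0.0] wz -0.222
15 [0.0202, 0.1441, 0.0001] wz -0.333
20 [0.0352, 0.1903, 0.0001] wz -0.444
25 [0.0542, 0.235, 0.0001] wz -0.556
30 [0.077, 0.278, 0.0002] wz -0.667
35 [0.1034, 0.3187, 0.0002] wz -0.778
40 [0.1333, 0.3571, 0.0003] wz -0.889
```

```bash
python3 -m pendant '[[[0.0025,0.0485,0],[0,0,-0.111],15],[[0.0093,0.0967,0],[0,0,-0.222],15],[[0.0202,0.144,0],[0,0,-0.333],15],[[0.0352,0.19,0],[0,0,-0.444],15],[[0.054,0.235,0],[0,0,-0.556],15],[[0.077,0.278,0],[0,0,-0.667],15],[[0.103,0.319,0],[0,0,-0.778],15],[[0.133,0.357,0],[0,0,-0.889],15]]'
python3 -m pendant '[[[0.0025,0.0485,0],[0,0,-0.111],15],[[0.0093,0.0967,0],[0,0,-0.222],15],[[0.0202,0.144,0],[0,0,-0.333],15],[[0.0352,0.19,0],[0,0,-0.444],15],[[0.054,0.235,0],[0,0,-0.556],15],[[0.077,0.278,0],[0,0,-0.667],15],[[0.103,0.319,0],[0,0,-0.778],15],[[0.133,0.357,0],[0,0,-0.889],15]]'
python3 -c "
from h import *
p,R,s=pose();S=cw(116,78);r=p[:2]-S;print(np.hypot(*r),yaw(R),s['joint_pos']);f=grab('scene');a=f['image'][150:390,190:430];cv2.imwrite('pics/k2.png',cv2.resize(a,None,fx=2.4,fy=2.4)[:,:,::-1])"
```

```text
time_s: 5.95
tool_pos: [498.2, -196.0, 150.7]
tool_rot: [-0.001, 0.961, 0.278, -0.0]
ft_force: [5.0, 2.2, -9.8]
width: 19.6
grip_force: 78.5
time_s: 6.75
tool_pos: [557.8, -242.1, 150.0]
tool_rot: [-0.002, 0.808, 0.589, -0.001]
ft_force: [1.3, 2.6, -9.7]
width: 19.7
grip_force: 78.5
111.04914845182843 -17.765484012913586 [ 0.12049174  0.58173024  0.3398403   1.73010648 -0.24165601  0.87458597
  0.25508168]
```

View pics/k2.png

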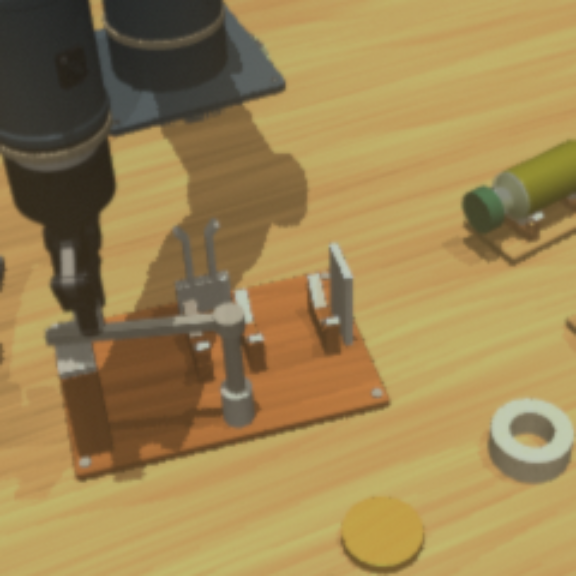

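```bash
python3 -m pendant '[[[0,0,0.01],[0,0,0],15],[[0,0,0.02],[0,0,0],15],[[0,0,0.027],[0,0,0],15],[[0,0,0.034],[0,0,0],15],[[0,0,0.034],[0,0,0],15]]'; python3 -m pendant '[[[0,0,0.005],[0,0,0],15],[[0,0,0.005],[0,0,0],15]]'
```

```text
time_s: 7.3
tool_pos: [558.0, -242.2, 144.5]
tool_rot: [-0.001, 0.809, 0.588, -0.0]
ft_force: [0.3, 4.9, -8.9]
width: 19.6
grip_force: 78.7
time_s: 7.5
tool_pos: [558.1, -242.2, 144.3]
tool_rot: [-0.001, 0.809, 0.588, 0.0]
ft_force: [-2.0, 6.6, 0.3]
width: 19.5
grip_force: 79.9
```

```bash
python3 -m pendant '[[[0,0,0],[0,0,0],30],[[0,0,0],[0,0,0],45],[[0,0,0],[0,0,0],45],[[0,0,0],[0,0,0],45],[[0,0,-0.1],[0,0,0],60],[[0,0,-0.25],[0,0,0],80],[[0,0,-0.4],[0,0,0],80],[[0,0,-0.4],[0,0,0],80]]'; python3 - <<'E'
from h import *
# jar line: point (468.2,245.4) avg, dir
f=grab('top');W=cloud(f);h=cv2.cvtColor(f['image'],cv2.COLOR_RGB2HSV)
j=(W[...,0]>400)&(W[...,0]<540)&(W[...,1]>150)&(W[...,1]<330)&(W[...,2]>50)
g=j&(h[...,0]>55)&(h[...,0]<95)&(h[...,1]>90)
print('px',np.argwhere(g)[:,::-1].mean(0), W[g].mean(0))
c,s_,a=cv2.minAreaRect(W[j&(W[...,2]<130)][:,:2].astype(np.float32));print(c,s_,a)
b=j&~g&(W[...,1]>215);p=W[b]
d=np.array([np.sin(np.radians(9.8)),-np.cos(np.radians(9.8))]);n=np.array([-d[1],d[0]])
print('along',np.percentile((W[j][:,:2])@d,[1,99]),'perp body',np.percentile(p[:,:2]@n,[1,50,99]),'ztop',np.percentile(p[:,2],[90,95,99]))
for lo in range(0,100,20):
    q=p[(p[:,:2]@d> (p[:,:2]@d).min()+lo)&(p[:,:2]@d< (p[:,:2]@d).min()+lo+20)]
    if len(q)>5:
        w=q[:,:2]@n; print(lo,np.percentile(w,[3,97]).round(1), np.average(w).round(1))
print(n,d)
plan([(500,-60,230,-40),(480,100,230,-5),(470,247,200,9.8)])
E
```

```text
time_s: 8.3
tool_pos: [560.2, -244.6, 227.9]
tool_rot: [0.003, 0.809, 0.588, 0.002]
ft_force: [0.5, -0.3, 0.4]
width: 79.8
grip_force: 0.0
px [266.38823529 261.6       ] [477.81722539 177.68856721  72.49127155]
(466.119140625, 239.96868896484375) (61.18670654296875, 143.84507751464844) 9.694437980651855
along [-227.5640906   -85.87911021] perp body [476.06299247 501.54700893 529.96666385] ztop [82.94923765 85.12602381 87.73327076]
0 [478.2 527.8] 502.4
20 [478.2 528.3] 501.3
40 [477.9 527.8] 501.3
60 [479.2 528. ] 502.5
80 [475.7 528.7] 502.9
[0.9854079 0.1702095] [ 0.1702095 -0.9854079]
shift [0.7829, -0.5667, -0.0237] turn [0.0054, -0.0005, 0.4889]
shift [0.5486, -0.5908, 0.0] turn [0.0, 0.0, -0.7778]
shift [0.7278, -0.1139, 0.15] turn [0.0, 0.0, -0.3289]
```

```bash
python3 - <<'E'
from h import *
plan([(510,-70,225,-10),(480,100,225,0),(466.2,256.6,140,9.8),(466.2,256.6,43,9.8)])
E
```

```text
shift [0.7508, -0.5038, 0.0015] turn [0.0054, 0.0009, -0.1778]
shift [0.811, -0.2953, 0.0] turn [0.0, 0.0, -0.2222]
shift [0.783, -0.069, 0.425] turn [0.0, 0.0, -0.2178]
shift [0.0, 0.0, 0.485] turn [0.0, 0.0, 0.0]
```

```bash
python3 -m pendant '[[[0.18,-0.12,0],[0,0,-0.05],80],[[0.36,-0.24,0],[0,0,-0.1],80],[[0.55,-0.36,0],[0,0,-0.14],80],[[0.75,-0.504,0],[0,0,-0.178],80],[[0.75,-0.504,0],[0,0,-0.178],80]]'
python3 -m pendant '[[[0.2,-0.07,0],[0,0,-0.06],85],[[0.4,-0.14,0],[0,0,-0.12],85],[[0.6,-0.22,0],[0,0,-0.18],85],[[0.81,-0.295,0],[0,0,-0.222],85],[[0.81,-0.295,0],[0,0,-0.222],85]]'
python3 -m pendant '[[[0.2,-0.02,0.1],[0,0,-0.06],85],[[0.4,-0.04,0.2],[0,0,-0.12],85],[[0.6,-0.05,0.3],[0,0,-0.18],85],[[0.783,-0.069,0.425],[0,0,-0.218],85],[[0.783,-0.069,0.425],[0,0,-0.218],85],[[0.783,-0.069,0.425],[0,0,-0.218],85],[[0.783,-0.069,0.425],[0,0,-0.218],85]]'; python3 - <<'E'
from h import *
print(yaw(pose()[1]));plan([(466.2,256.6,43,9.8)])
E
```

```text
time_s: 8.85
tool_pos: [507.0, -62.3, 222.6]
tool_rot: [-0.002, 0.763, 0.647, 0.0]
ft_force: [0.7, -0.5, -0.0]
width: 80.1
grip_force: 0.0
time_s: 9.35
tool_pos: [477.5, 106.6, 222.8]
tool_rot: [-0.001, 0.704, 0.711, 0.0]
ft_force: [0.4, -0.6, -0.7]
width: 85.1
grip_force: 0.0
time_s: 10.05
tool_pos: [465.6, 255.4, 138.7]
tool_rot: [0.0, 0.645, 0.764, -0.0]
ft_force: [0.1, -0.4, 1.0]
width: 84.8
grip_force: 0.0
9.702020708092691
shift [0.0058, 0.004, 0.4787] turn [0.0, 0.0013, -0.0022]
```

```bash
python3 -m pendant '[[[0.006,0.004,0.12],[0,0,0],85],[[0.006,0.004,0.26],[0,0,0],85],[[0.006,0.004,0.4],[0,0,0],85],[[0.006,0.004,0.48],[0,0,0],85],[[0.006,0.004,0.49],[0,0,0],85],[[0.006,0.004,0.49],[0,0,0],85]]'
python3 -m pendant '[[[0,0,0],[0,0,0],70],[[0,0,0],[0,0,0],60],[[0,0,0],[0,0,0],52],[[0,0,0],[0,0,0],48],[[0,0,0],[0,0,0],45],[[0,0,0],[0,0,0],45],[[0,0,0],[0,0,0],45],[[0,0,0],[0,0,0],45]]' 30
```

```text
time_s: 10.65
tool_pos: [466.2, 257.4, 41.3]
tool_rot: [0.0, 0.645, 0.765, 0.0]
ft_force: [0.1, -0.0, -0.1]
width: 84.9
grip_force: 0.0
time_s: 11.45
tool_pos: [466.1, 258.6, 41.9]
tool_rot: [0.0, 0.644, 0.765, 0.001]
ft_force: [-1.3, -0.6, 8.7]
width: 52.4
grip_force: 29.8
```

```bash
python3 -m pendant '[[[0,0,-0.02],[0,0,0],45],[[0,0,-0.06],[0,0,0],45],[[0,0,-0.14],[0,0,0],45],[[0,0,-0.24],[0,0,0],45],[[0,0,-0.36],[0,0,0],45],[[0,0,-0.5],[0,0,0],45],[[0,0,-0.6],[0,0,0],45],[[0,0,-0.6],[0,0,0],45]]' 45; python3 - <<'E'
from h import *
print(pose()[2]['width'])
t=cw(61,0);print(t);plan([(490,100,165,1),(*t,150,-8.1)])
E
```

```text
time_s: 12.25
tool_pos: [466.8, 259.1, 163.6]
tool_rot: [0.001, 0.644, 0.765, 0.002]
ft_force: [0.5, 0.6, -3.8]
width: 52.2
grip_force: 48.1
52.239611028823205
[523.199 -71.19 ]
shift [-0.8037, -0.0212, -0.0089] turn [0.0054, -0.003, 0.1962]
shift [-0.8587, 0.151, 0.075] turn [0.0, 0.0, 0.2022]
```

```bash
python3 -m pendant '[[[-0.08,0,0],[0,0,0.02],45],[[-0.2,-0.005,0],[0,0,0.05],45],[[-0.34,-0.01,0],[0,0,0.09],45],[[-0.48,-0.015,0],[0,0,0.12],45],[[-0.62,-0.018,0],[0,0,0.15],45],[[-0.73,-0.02,0],[0,0,0.18],45],[[-0.8,-0.021,0],[0,0,0.196],45],[[-0.8,-0.021,0],[0,0,0.196],45]]'
python3 -m pendant '[[[-0.1,0.018,0],[0,0,0.02],45],[[-0.23,0.04,0],[0,0,0.05],45],[[-0.37,0.065,0],[0,0,0.09],45],[[-0.51,0.09,0],[0,0,0.12],45],[[-0.65,0.114,0.02],[0,0,0.15],45],[[-0.77,0.135,0.04],[0,0,0.18],45],[[-0.86,0.15,0.075],[0,0,0.202],45],[[-0.86,0.15,0.075],[0,0,0.202],45]]'
python3 - <<'E'
from h import *
f=grab('top');W=cloud(f);h=cv2.cvtColor(f['image'],cv2.COLOR_RGB2HSV)
p,R,s=pose();print('yaw',yaw(R),s['ft_force'])
near=(W[...,0]>430)&(W[...,0]<620)&(W[...,1]>-280)&(W[...,1]<40)
g=near&(h[...,0]>55)&(h[...,0]<95)&(h[...,1]>90)
q=W[g]-[*O,0];print('lid',len(q),np.c_[q[:,:2]@EX,q[:,:2]@EY,q[:,2]].round(0).mean(0),(q[:,:2]@EX).min(),(q[:,:2]@EX).max())
t=cw(61,0);plan([(*t,90,-8.1)])
f=grab('scene');a=f['image'][130:360,190:430];cv2.imwrite('pics/k3.png',cv2.resize(a,None,fx=2.5,fy=2.5)[:,:,::-1])
W=cloud(f);h=cv2.cvtColor(f['image'],cv2.COLOR_RGB2HSV)
near=(W[...,0]>430)&(W[...,0]<620)&(W[...,1]>-280)&(W[...,1]<40)
g=near&(h[...,0]>55)&(h[...,0]<95)&(h[...,1]>90)
q=W[g]-[*O,0];c=np.c_[q[:,:2]@EX,q[:,:2]@EY,q[:,2]];print(len(q),c.mean(0),c.min(0),c.max(0))
E
```

```text
time_s: 13.05
tool_pos: [488.4, 97.3, 160.0]
tool_rot: [0.0, 0.702, 0.712, -0.001]
ft_force: [0.2, -0.5, -3.8]
width: 52.3
grip_force: 48.1
time_s: 13.85
tool_pos: [521.5, -73.2, 144.5]
tool_rot: [-0.0, 0.756, 0.655, -0.001]
ft_force: [-1.0, -0.9, -3.6]
width: 52.6
grip_force: 48.1
yaw -8.126042580390713 [-0.37848528  0.80105452 -2.47661247]
lid 91 [143.3956044   -4.24175824 178.79120879] 92.34452924533736 152.50342386252166
shift [0.003, 0.0091, 0.274] turn [-0.0021, 0.0002, -0.0006]<stdin>:12: RuntimeWarning: Mean of empty slice.
  ret = um.true_divide(
Traceback (most recent call last):
ValueError: zero-size array to reduction operation minimum which has no identity
```

View pics/k3.png

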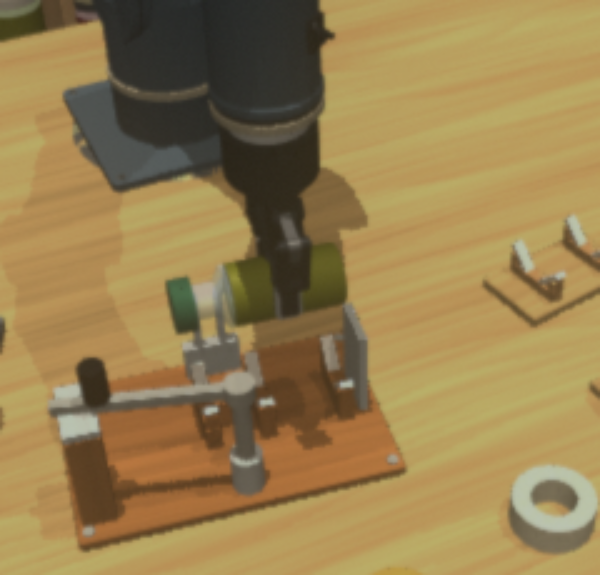

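```bash
cat > g.py <<'E'
import sys
from rig import env
s=env.get_state();f=s['ft_force'];ax=sys.argv[1];lim=float(sys.argv[2])
v={'x':f[0],'y':f[1],'z':f[2]}[ax]
sys.exit(1 if (v>lim if lim>0 else v<lim) else 0)
E
python3 -m pendant '[[[0.003,0.009,0.08],[0,0,0],45],[[0.003,0.009,0.18],[0,0,0],45],[[0.003,0.009,0.28],[0,0,0],45],[[0.003,0.009,0.35],[0,0,0],45],[[0.003,0.009,0.385],[0,0,0],45],[[0.003,0.009,0.385],[0,0,0],45],[[0.003,0.009,0.385],[0,0,0],45]]' 25
D="python3 g.py z 1"
python3 -m pendant '[[[0,0,0.006],[0,0,0],45],[[0,0,0.012],[0,0,0],45],[[0,0,0.012],[0,0,0],45]]' && $D &&
python3 -m pendant '[[[0,0,0.006],[0,0,0],45],[[0,0,0.012],[0,0,0],45],[[0,0,0.012],[0,0,0],45]]' && $D &&
python3 -m pendant '[[[0,0,0.006],[0,0,0],45],[[0,0,0.012],[0,0,0],45],[[0,0,0.012],[0,0,0],45]]' && $D &&
python3 -m pendant '[[[0,0,0.006],[0,0,0],45],[[0,0,0.012],[0,0,0],45],[[0,0,0.012],[0,0,0],45]]' | grep -E 'pos|ft'
```

```text
time_s: 14.65
tool_pos: [524.0, -70.4, 69.2]
tool_rot: [0.0, 0.755, 0.656, 0.0]
ft_force: [0.3, 0.1, -3.7]
width: 52.3
grip_force: 48.1
time_s: 14.95
tool_pos: [523.8, -71.0, 66.6]
tool_rot: [0.0, 0.755, 0.656, 0.0]
ft_force: [1.0, 0.7, -3.8]
width: 52.7
grip_force: 48.1
time_s: 15.25
tool_pos: [523.5, -71.0, 63.8]
tool_rot: [-0.0, 0.755, 0.656, -0.0]
ft_force: [0.5, 0.7, -3.1]
width: 52.4
grip_force: 48.1
time_s: 15.55
tool_pos: [523.5, -71.0, 61.3]
tool_rot: [-0.0, 0.755, 0.656, -0.0]
ft_force: [-0.4, 1.0, -2.0]
width: 52.1
grip_force: 48.1
tool_pos: [523.5, -71.0, 58.9]
ft_force: [0.7, -0.3, -3.9]
```

```bash
D="python3 g.py z 1"
m(){ grep -E 'tool_pos|ft_f'; }
set -o pipefail
python3 -m pendant '[[[0,0,0.006],[0,0,0],45],[[0,0,0.01],[0,0,0],45],[[0,0,0.01],[0,0,0],45]]' |m && $D &&
python3 -m pendant '[[[0,0,0.006],[0,0,0],45],[[0,0,0.01],[0,0,0],45],[[0,0,0.01],[0,0,0],45]]' |m&& $D &&
python3 -m pendant '[[[0,0,0.006],[0,0,0],45],[[0,0,0.01],[0,0,0],45],[[0,0,0.01],[0,0,0],45]]' |m&& $D &&
python3 -m pendant '[[[0,0,0.006],[0,0,0],45],[[0,0,0.01],[0,0,0],45],[[0,0,0.01],[0,0,0],45]]' |m&& $D &&
python3 -m pendant '[[[0,0,0.006],[0,0,0],45],[[0,0,0.01],[0,0,0],45],[[0,0,0.01],[0,0,0],45]]' |m&& $D &&
python3 -m pendant '[[[0,0,0.006],[0,0,0],45],[[0,0,0.01],[0,0,0],45],[[0,0,0.01],[0,0,0],45]]' |m
```

```text
tool_pos: [523.6, -71.0, 57.0]
ft_force: [-0.7, 0.0, -3.8]
tool_pos: [523.3, -70.9, 55.4]
ft_force: [-2.3, 1.3, 3.5]
```

```bash
D="python3 g.py y -6"
m(){ grep -E 'tool_pos|ft_f'; }
set -o pipefail
python3 -m pendant '[[[0,-0.003,0],[0,0,0],45],[[0.01,-0.003,0],[0,0,0],45],[[0.02,-0.003,0],[0,0,0],45],[[0.025,-0.003,0],[0,0,0],45],[[0.025,-0.003,0],[0,0,0],45]]' |m && $D &&
python3 -m pendant '[[[0.005,0,0],[0,0,0],45],[[0.005,0,0],[0,0,0],45]]' |m&& $D &&
python3 -m pendant '[[[0.005,0,0],[0,0,0],45],[[0.005,0,0],[0,0,0],45]]' |m&& $D &&
python3 -m pendant '[[[0.005,0,0],[0,0,0],45],[[0.005,0,0],[0,0,0],45]]' |m
```

```text
tool_pos: [523.4, -65.7, 54.9]
ft_force: [-2.4, -0.3, -1.3]
tool_pos: [523.7, -64.9, 55.0]
ft_force: [-2.4, -0.4, -0.8]
tool_pos: [523.9, -64.0, 55.1]
ft_force: [-3.1, -0.0, -0.1]
tool_pos: [524.0, -63.1, 55.1]
ft_force: [-3.4, -2.0, -0.7]
```

```bash
D="python3 g.py y -5"
m(){ grep -E 'tool_pos|ft_f'; }
set -o pipefail
python3 -m pendant '[[[0.004,0,0],[0,0,0],45],[[0.004,0,0],[0,0,0],45]]' |m&& $D &&
python3 -m pendant '[[[0.004,0,0],[0,0,0],45],[[0.004,0,0],[0,0,0],45]]' |m&& $D &&
python3 -m pendant '[[[0.004,0,0],[0,0,0],45],[[0.004,0,0],[0,0,0],45]]' |m&& $D &&
python3 -m pendant '[[[0.004,0,0],[0,0,0],45],[[0.004,0,0],[0,0,0],45]]' |m&& $D &&
python3 -m pendant '[[[0.004,0,0],[0,0,0],45],[[0.004,0,0],[0,0,0],45]]' |m&& $D &&
python3 -m pendant '[[[0.004,0,0],[0,0,0],45],[[0.004,0,0],[0,0,0],45]]' |m
```

```text
tool_pos: [524.1, -63.1, 55.1]
ft_force: [-4.2, -5.3, -0.9]
```

```bash
python3 -m pendant '[[[0.001,-0.003,0],[0,0,0],53],[[0.001,-0.003,0],[0,0,0],56],[[0.001,-0.003,0],[0,0,0],62],[[0.001,-0.003,0],[0,0,0],75],[[0.001,-0.003,0],[0,0,0],80],[[0.001,-0.003,0],[0,0,0],80],[[0.001,-0.003,0],[0,0,0],80]]'
python3 -m pendant '[[[0,0,-0.1],[0,0,0],80],[[0,0,-0.25],[0,0,0],80],[[0,0,-0.45],[0,0,0],80],[[0,0,-0.65],[0,0,0],80],[[0,0,-0.75],[0,0,0],80],[[0,0,-0.75],[0,0,0],80]]'
python3 - <<'E'
from h import *
for n in('top','scene'):
    f=grab(n);W=cloud(f);h=cv2.cvtColor(f['image'],cv2.COLOR_RGB2HSV)
    q=W-[*O,0];C=np.dstack([q[...,:2]@EX,q[...,:2]@EY,q[...,2]])
    near=(C[...,0]>-30)&(C[...,0]<160)&(abs(C[...,1])<40)&(C[...,2]>40)&(C[...,2]<115)
    for nm,m in(('lid',near&(h[...,0]>55)&(h[...,0]<95)&(h[...,1]>90)),('body',near&(h[...,0]>22)&(h[...,0]<35)&(h[...,1]>150))):
        c=C[m]
        if len(c)>3: print(n,nm,len(c),np.median(c,0).round(1),np.percentile(c,[2,98],0).round(1).tolist())
a=load('scene')['image'][130:360,190:430];cv2.imwrite('pics/k4.png',cv2.resize(a,None,fx=2.5,fy=2.5)[:,:,::-1])
E
```

```text
time_s: 18.45
tool_pos: [523.8, -61.8, 55.1]
tool_rot: [0.0, 0.755, 0.656, 0.0]
ft_force: [0.3, -0.3, -0.3]
width: 79.8
grip_force: 0.0
time_s: 19.05
tool_pos: [525.3, -62.2, 208.1]
tool_rot: [0.002, 0.755, 0.656, 0.002]
ft_force: [0.3, -0.9, 0.2]
width: 80.1
grip_force: 0.0
top lid 42 [137.3  -6.2  82.9] [[133.1, -23.0, 69.0], [141.6, 14.3, 95.7]]
scene body 928 [49.4 17.4 84.8] [[5.7, -11.3, 57.7], [91.7, 27.8, 93.7]]
```

View pics/k4.png

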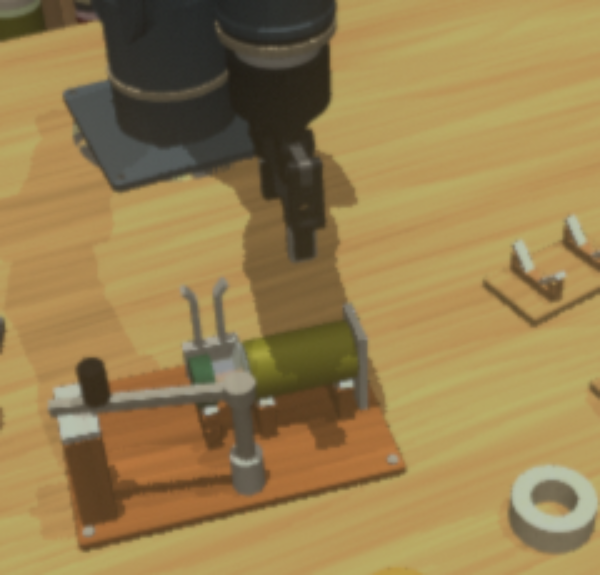

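```bash
python3 - <<'E'
from h import *
plan([(558.1,-242.2,210,-17.8),(558.1,-242.2,144.5,-17.8)])
E
```

```text
shift [-0.8691, 0.2972, -0.0249] turn [0.0005, -0.0004, 0.2163]
shift [0.0, 0.0, 0.3275] turn [0.0, 0.0, 0.0]
```

```bash
python3 -m pendant '[[[-0.15,0.05,-0.02],[0,0,0.04],60],[[-0.35,0.12,-0.02],[0,0,0.09],60],[[-0.55,0.19,-0.025],[0,0,0.14],60],[[-0.75,0.25,-0.025],[0,0,0.19],60],[[-0.869,0.297,-0.025],[0,0,0.216],60],[[-0.869,0.297,-0.025],[0,0,0.216],60],[[-0.869,0.297,-0.025],[0,0,0.216],60],[[-0.869,0.297,-0.025],[0,0,0.216],60]]'
python3 - <<'E'
from h import *
plan([(558.1,-242.2,144.5,-17.8)])
f=grab('scene');W=cloud(f);q=W-[*O,0];C=np.dstack([q[...,:2]@EX,q[...,:2]@EY,q[...,2]])
h=cv2.cvtColor(f['image'],cv2.COLOR_RGB2HSV)
m=(C[...,0]>190)&(C[...,0]<260)&(abs(C[...,1]-60)<30)&(C[...,2]>140)&(C[...,2]<175)&(h[...,2]<70)
print(m.sum(),W[m].mean(0),np.percentile(W[m],[5,95],0))
E
```

```text
time_s: 19.95
tool_pos: [557.8, -240.8, 209.0]
tool_rot: [-0.001, 0.807, 0.59, -0.0]
ft_force: [0.1, 0.4, -0.5]
width: 60.0
grip_force: 0.0
shift [-0.0066, 0.0041, 0.3226] turn [-0.0026, -0.0011, 0.0021]
151 [ 564.34761146 -245.32640027  156.95427714] [[ 553.74847069 -253.40940308  141.8190568 ]
 [ 569.36406352 -236.72611312  167.08794756]]
```

```bash
python3 -m pendant '[[[-0.006,0.004,0.08],[0,0,0],60],[[-0.006,0.004,0.18],[0,0,0],60],[[-0.006,0.004,0.28],[0,0,0],60],[[-0.006,0.004,0.32],[0,0,0],60],[[-0.006,0.004,0.322],[0,0,0],60],[[-0.006,0.004,0.322],[0,0,0],60]]'
python3 -m pendant '[[[0,0,0],[0,0,0],40],[[0,0,0],[0,0,0],25],[[0,0,0],[0,0,0],15],[[0,0,0],[0,0,0],15],[[0,0,0],[0,0,0],15],[[0,0,0],[0,0,0],15],[[0,0,0],[0,0,0],15]]' 80
python3 -m pendant '[[[0,0,-0.015],[0,0,0],15],[[0,0,-0.03],[0,0,0],15],[[0,0,-0.045],[0,0,0],15],[[0,0,-0.045],[0,0,0],15]]'
python3 - <<'E'
from h import *
p,R,s=pose();S=cw(116,78);print(np.hypot(*(p[:2]-S)),yaw(R))
def rows(R,p,angs):
    for a in angs:
        Q=Rn.from_euler('z',a,degrees=True).as_matrix()
        v=p-np.array([*S,p[2]]);d=R.T@(Q@v-v)/200
        print(a,d.round(4).tolist(),'wz',round(-a/45,3))
rows(R,p,[-5,-10,-15,-20,-25,-30,-35,-40])
E
```

```text
time_s: 20.6
tool_pos: [558.9, -243.5, 146.3]
tool_rot: [0.0, 0.808, 0.589, 0.0]
ft_force: [-0.5, 0.7, 0.5]
width: 60.1
grip_force: 0.0
time_s: 21.3
tool_pos: [558.8, -243.9, 146.7]
tool_rot: [0.0, 0.808, 0.589, 0.0]
ft_force: [-1.9, 0.8, 6.5]
width: 19.4
grip_force: 78.0
time_s: 21.7
tool_pos: [558.1, -243.7, 154.6]
tool_rot: [-0.0, 0.808, 0.589, -0.0]
ft_force: [0.4, -1.1, -11.4]
width: 19.5
grip_force: 78.5
112.46734250692748 -17.79740880451675
-5 [0.0022, -0.049, 0.0] wz 0.111
-10 [0.0087, -0.0976, 0.0001] wz 0.222
-15 [0.0194, -0.1455, 0.0001] wz 0.333
-20 [0.0342, -0.1923, 0.0002] wz 0.444
-25 [0.0531, -0.2376, 0.0002] wz 0.556
-30 [0.0758, -0.281, 0.0003] wz 0.667
-35 [0.1023, -0.3224, 0.0003] wz 0.778
-40 [0.1322, -0.3612, 0.0003] wz 0.889
```

```bash
python3 -m pendant '[[[0.002,-0.049,0],[0,0,0.111],15],[[0.0087,-0.0976,0],[0,0,0.222],15],[[0.0194,-0.1455,0],[0,0,0.333],15],[[0.0342,-0.192,0],[0,0,0.444],15],[[0.053,-0.2376,0],[0,0,0.556],15],[[0.0758,-0.281,0],[0,0,0.667],15],[[0.102,-0.322,0],[0,0,0.778],15],[[0.132,-0.361,0],[0,0,0.889],15]]'
python3 -m pendant '[[[0.002,-0.049,0],[0,0,0.111],15],[[0.0087,-0.0976,0],[0,0,0.222],15],[[0.0194,-0.1455,0],[0,0,0.333],15],[[0.0342,-0.192,0],[0,0,0.444],15],[[0.053,-0.2376,0],[0,0,0.556],15],[[0.0758,-0.281,0],[0,0,0.667],15],[[0.102,-0.322,0],[0,0,0.778],15],[[0.132,-0.361,0],[0,0,0.889],15]]'
python3 -m pendant '[[[0,0,0],[0,0,0],15],[[0,0,0],[0,0,0],15]]'
python3 - <<'E'
from h import *
p,R,s=pose();print(yaw(R));plan([(481.8,-122.2,p[2],-98.0)])
E
```

```text
time_s: 22.5
tool_pos: [497.1, -196.7, 154.6]
tool_rot: [0.0, 0.961, 0.275, -0.0]
ft_force: [0.5, -2.4, -9.2]
width: 19.5
grip_force: 78.6
time_s: 23.3
tool_pos: [480.9, -121.3, 154.6]
tool_rot: [0.0, 0.998, -0.07, -0.0]
ft_force: [-0.3, -3.4, -10.4]
width: 19.4
grip_force: 78.6
time_s: 23.5
tool_pos: [480.9, -121.6, 154.5]
tool_rot: [0.0, 0.998, -0.067, -0.001]
ft_force: [-3.0, -2.0, -10.0]
width: 19.7
grip_force: 78.7
-97.66603226282325
shift [0.0047, 0.0024, -0.0] turn [0.0004, 0.0016, 0.0074]
```

```bash
D="python3 g.py z -4.5"
m(){ grep -E 'tool_pos|ft_f'; }
set -o pipefail
python3 -m pendant '[[[0.002,0.0024,0.02],[0,0,0],15],[[0.002,0.0024,0.045],[0,0,0],15],[[0.002,0.0024,0.07],[0,0,0],15],[[0.002,0.0024,0.095],[0,0,0],15],[[0.002,0.0024,0.12],[0,0,0],15],[[0.002,0.0024,0.14],[0,0,0],15],[[0.002,0.0024,0.155],[0,0,0],15],[[0.002,0.0024,0.155],[0,0,0],15]]' |m
python3 g.py z -3 && 
python3 -m pendant '[[[0,0,0.006],[0,0,0],15],[[0,0,0.012],[0,0,0],15],[[0,0,0.012],[0,0,0],15]]' |m 
```

```text
tool_pos: [480.9, -122.2, 123.3]
ft_force: [-5.4, -0.2, -7.9]
```

```bash
cat > g2.py <<'E'
import sys
from rig import env
sys.exit(1 if env.get_state()['ft_force'][2]>float(sys.argv[1]) else 0)
E
D="python3 g2.py -4.5"
m(){ grep -E 'tool_pos|ft_f'; }
set -o pipefail
python3 -m pendant '[[[0,0,0.007],[0,0,0],15],[[0,0,0.014],[0,0,0],15],[[0,0,0.014],[0,0,0],15]]' |m && $D &&
python3 -m pendant '[[[0,0,0.007],[0,0,0],15],[[0,0,0.014],[0,0,0],15],[[0,0,0.014],[0,0,0],15]]' |m && $D &&
python3 -m pendant '[[[0,0,0.005],[0,0,0],15],[[0,0,0.007],[0,0,0],15],[[0,0,0.007],[0,0,0],15]]' |m && $D &&
python3 -m pendant '[[[0,0,0.005],[0,0,0],15],[[0,0,0.007],[0,0,0],15],[[0,0,0.007],[0,0,0],15]]' |m && $D &&
python3 -m pendant '[[[0,0,0.005],[0,0,0],15],[[0,0,0.007],[0,0,0],15],[[0,0,0.007],[0,0,0],15]]' |m && $D &&
python3 -m pendant '[[[0,0,0.005],[0,0,0],15],[[0,0,0.007],[0,0,0],15],[[0,0,0.007],[0,0,0],15]]' |m && $D &&
python3 -m pendant '[[[0,0,0.005],[0,0,0],15],[[0,0,0.007],[0,0,0],15],[[0,0,0.007],[0,0,0],15]]' |m
```

```text
tool_pos: [480.8, -122.1, 120.7]
ft_force: [-5.6, -0.8, -7.9]
tool_pos: [480.8, -122.1, 117.9]
ft_force: [-5.1, -1.5, -7.1]
tool_pos: [480.8, -122.1, 116.6]
ft_force: [-6.1, 0.1, -7.3]
tool_pos: [480.9, -122.1, 115.2]
ft_force: [-6.0, -1.4, -8.1]
tool_pos: [480.8, -122.1, 113.8]
ft_force: [-6.5, -1.0, -7.9]
tool_pos: [480.8, -122.1, 112.4]
ft_force: [-6.2, -0.5, -7.3]
tool_pos: [480.8, -122.1, 111.0]
ft_force: [-6.1, -1.2, -7.5]
```

```bash
D="python3 g2.py -4.5"
m(){ grep -E 'tool_pos|ft_f'; }
set -o pipefail
python3 -m pendant '[[[0,0,0.005],[0,0,0],15],[[0,0,0.006],[0,0,0],15],[[0,0,0.006],[0,0,0],15]]' |m && $D &&
python3 -m pendant '[[[0,0,0.005],[0,0,0],15],[[0,0,0.006],[0,0,0],15],[[0,0,0.006],[0,0,0],15]]' |m && $D &&
python3 -m pendant '[[[0,0,0.005],[0,0,0],15],[[0,0,0.006],[0,0,0],15],[[0,0,0.006],[0,0,0],15]]' |m && $D &&
python3 -m pendant '[[[0,0,0.005],[0,0,0],15],[[0,0,0.006],[0,0,0],15],[[0,0,0.006],[0,0,0],15]]' |m && $D &&
python3 -m pendant '[[[0,0,0.005],[0,0,0],15],[[0,0,0.006],[0,0,0],15],[[0,0,0.006],[0,0,0],15]]' |m && $D &&
python3 -m pendant '[[[0,0,0.005],[0,0,0],15],[[0,0,0.006],[0,0,0],15],[[0,0,0.006],[0,0,0],15]]' |m && $D &&
python3 -m pendant '[[[0,0,0.005],[0,0,0],15],[[0,0,0.006],[0,0,0],15],[[0,0,0.006],[0,0,0],15]]' |m
```

```text
tool_pos: [480.8, -122.1, 109.8]
ft_force: [-5.9, -0.9, -6.7]
tool_pos: [480.8, -122.1, 108.6]
ft_force: [-5.7, -1.2, -6.8]
tool_pos: [480.8, -122.2, 107.5]
ft_force: [-7.6, -1.2, -5.5]
tool_pos: [480.7, -122.4, 106.9]
ft_force: [-10.5, -0.3, 3.2]
```

```bash
python3 -m pendant '[[[0,0,-0.001],[0,0,0],25],[[0,0,-0.001],[0,0,0],32],[[0,0,-0.001],[0,0,0],45],[[0,0,-0.001],[0,0,0],45],[[0,0,-0.001],[0,0,0],45]]'
python3 -m pendant '[[[0,0,-0.05],[0,0,0],45],[[0,0,-0.2],[0,0,0],45],[[0,0,-0.4],[0,0,0],45],[[0,0,-0.6],[0,0,0],45],[[-0.1,0,-0.7],[0,0,0],45],[[-0.1,0,-0.7],[0,0,0],45]]'
python3 - <<'E'
from h import *
f=grab('scene');a=f['image'][130:360,190:430];cv2.imwrite('pics/k5.png',cv2.resize(a,None,fx=2.5,fy=2.5)[:,:,::-1])
E
```

```text
time_s: 28.1
tool_pos: [482.4, -122.0, 106.7]
tool_rot: [0.0, 0.998, -0.068, 0.0]
ft_force: [0.2, -0.4, -0.2]
width: 45.1
grip_force: 0.0
time_s: 28.7
tool_pos: [461.6, -120.1, 249.4]
tool_rot: [-0.0, 0.998, -0.069, 0.002]
ft_force: [0.2, 0.6, -0.7]
width: 44.6
grip_force: 0.0
```

View pics/k5.png

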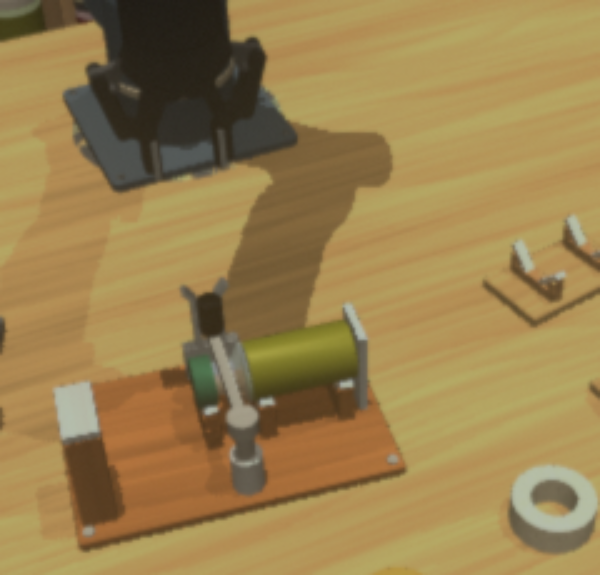

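The bar (240,370) lies across the neck between the shoulder and the green lid (203,378), with its end in the keeper. The jar's base is against the stop (355,355), and the gripper is clear.

```bash
python3 -c "
from rig import env
print(env.hand_in())"
```

```text
the job is handed in; nothing more can be done
None
```

The job is handed in at about 29 s of the 72 s limit, and the hand-in gave no verdict: by the last image and the force readings, the jar lies in the V rests with its base against the stop, and the bar sits in the keeper bearing on the neck.

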